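Find the pot lid that rocks and press it home

ROBOT

A 7-joint arm with a two-finger parallel gripper is mounted at the origin on a cart in front of the work surface, level with it; the furniture and walls round the work are solid. World frame = base frame: x ahead of the robot, y to its left, z up, the work surface at z = 0. Lengths are in mm, angles in rad, forces in N, time in s.
With the tool pointing down it reaches from about 425 to 875 mm from the base axis. Payload 4.7 kg.
Tool frame: the origin (TCP) lies at the very end of the fingers, on their centre line; the grasp point (between the pads) lies 19 mm behind it; z points along the fingers, y is the line along which they close (so a half turn about z gives the same grasp; the last joint's range is limited). The gripper opens to 85 mm and grips with 20 to 120 N. Pads are 22 mm wide; open, the fingers measure 114 mm over their backs; the gripper's body (76 mm by 85 mm) begins 54 mm behind the grasp point. The pads swing forward as they close: fully open they stand 13 mm farther back than shut.
Start: joints at [1.327, 0.321, -0.07, 1.45, 0.023, 1.371, -0.057], TCP at [165.699, -628.545, 231.349] pointing down, gripper open.
Joint ranges: [-2.86, 2.86], [-0.3, 2.09], [-1.38, 1.24], [0.06, 2.45], [-1.56, 4.7], [0.09, 2.05], [-2.69, 2.69]. Speed limits (rad/s): [2.57, 2.57, 3.14, 3.14, 3.14, 3.14, 3.14].

INTERFACE

Orientations are given as [roll, pitch, yaw] about the fixed x, y, z axes, in that order (R = Rz(yaw) Ry(pitch) Rx(roll)).
In Python, from bench import sensors, viewer, ticket gives the robot as it stands.
- The arm moves only by the tool carry_out, never from a script. Its argument "increments" is a list of rows, each a list of 7 numbers: the shift along the tool's x, y, z in mm, then the turn, a rotation vector about the tool's x, y, z in rad, then the finger opening in mm, from 0 to 85.4. In form: [[tx, ty, tz, rx, ry, rz, hand], ...]. A call has 1 to 5 rows; each row is the pose to reach, as a shift and turn from the pose commanded when the call began, along the tool's axes at that moment; what a row does not reach only later rows make up. A row lasts 1/12 s, in which the tool goes at most 41.7 mm and 7.16 degrees, less where a joint would pass 70% of its speed; a pose out of reach is approached as far as the arm can. A call with a gripper value outside its range is refused whole. The fingers move at their own pace and stop on an object; "grip_force" is the grip in N (left out, the last holds). Time passes only in rows, so rows that repeat a pose let the fingers close. It gives the time, the measured TCP pose, the force, the opening and the grip force at its end, in the units of the state.
- sensors.state(): the state, without advancing time (a new reading comes with each control period).
- viewer.snapshot(name): name is "scene" or "top" or "wrist"; returns the picture (480x640x3 uint8, red, green, blue); there is no depth.
- viewer.get_calibration(name): a dict with "mtx" (3x3 intrinsics, pixels), "k1" (the pictures are not rectified: a ray, as slopes to the right and down, at radius r is drawn at 1 + k1 r^2 times it, then the intrinsics apply), "cam_to_world" (4x4, takes a point from camera to world coordinates). Camera axes: x right, y down, z forward; pixel columns grow to the right and rows downward; lengths in mm; the calibration is good to about 2 mm. A picture is of the moment at which its call begins: read the wrist's pose just before it. get_calibration takes no time and is no camera call; for the wrist camera it gives the pose at the moment of the call.
- ticket.close_job(): hands the job in; it is judged then, once.
The state is a dict: "t": time; "qpos": joint angles; "joint_velocities": joint speeds; "joint_efforts": joint torques, N m; "position": TCP position; "ee_rot": TCP orientation; "contact_force": force on the tool from outside, world axes, zero at the start; "wrist_torque": the same for the moment, N m; "width": finger opening in mm; "grip_force": force on a finger pad.
Only numpy, scipy, OpenCV 4.12 (cv2) and the standard library are available. Lean on these libraries where they do the work, as an engineer would, in place of code of your own. Each camera call takes 0.05 s, during which the arm holds its last target. There are 200 camera calls.

TASK

One of the four wooden lids on the row of white storage pots is not pressed down properly, though it looks like the others. Press lightly with a fingertip near the edge of one lid after another until you find the one that rocks, then press that one down in the middle until it sits fully home and level. Do not pick up any lid, and do not disturb the other things on the worktop.

Things in the scene. Friction and masses are not known exactly. Their poses are not given: they have to be found in the camera images.
- lid_a: one of four identical square wooden pot lids in a row (any may be the loose one). Plate 82 x 82 x 7 mm, a flat steel disc 22 mm across and 2.5 mm high in the middle of its top. Origin: middle of the plate's underside (wood top 7 mm, disc top 9.5 mm above it); z up, x and y along the sides. Under its edge a skirt 4 mm thick, 10 mm deep, goes over the pot's rim with 2 mm of play
- lid_b: another of the four lids, same shape and frame, 0.10 to 0.15 kg. The pots differ in height: at the start every lid's underside is 54 to 60 mm above the worktop, loose or not, and level. Pots: white, 70 mm square, fixed. The lids' order in the row changes. A lid that is home rests on its pot's rim and gives nowhere
- lid_c: another of the four lids, same shape and frame. Whichever lid is loose rests level, 6 mm too high, on a stiff stem 24 mm square under its middle. Pressed with 2 to 5 N some 28 mm from its middle towards a side, that side dips 2 to 4 mm (tilt about 0.15 rad); it comes back when let go
- lid_d: another of the four lids, same shape and frame. When the loose lid, whichever it is, is pressed on its middle, the stem gives way at about 9 N; the lid goes down 6 mm onto the pot's rim and stays there
- spice_jar: bystander: spice jar with yellow cap, 45 mm wide, 100 mm high, behind the pots; origin under its middle
- glass: bystander: waisted drinking glass, 65 mm wide, 88 mm high, behind the pots; origin under its middle
- garlic: bystander: garlic bulb, 56 mm wide and high, behind the pots; origin under its middle
- tape: bystander: roll of dark adhesive tape lying flat, 57 mm across, 19 mm high, to the right of the pots; origin under its middle
- mug: bystander: mug, 89 mm wide, 98 mm high, at the back; origin under its middle
Mind the look-alikes: they are no part of the job. Leave any yellow look-alike of the lid_a alone.

How it is judged:
By the outcome, as a careful person would: the job done as asked, in the order asked, and still so for the second after the job is handed in, with the robot touching nothing.
It also fails if it takes over 64 s, if anything falls off the work surface, if the arm or the gripper's body presses on something with over 40 N, if the wrist force passes 120 N, or if a joint passes its speed limit or range.

## Working session

There is one attempt and no reset: what is moved stays moved. The work goes in short steps, Python scripts to look and compute and a tool call to move; the robot and the scene stay as the last step left them, time stands still between calls to the robot, and variables do not carry over. Pictures are saved under pics/ and viewed, at most 10 in all, crops included, and the job is handed in when it is done.

Besides the shell and the picture viewer there is one more tool, called after ">>>" as name(argument=value, ...) on one line, values as JSON. carry_out: Moves the arm, as the interface text tells. Its arguments: {"type":"object","properties":{"increments":{"type":"array","items":{"type":"array","items":{"type":"number"}}},"grip_force":{"type":"number"}},"required":["increments"]}

```bash
mkdir -p pics
python3 - <<'E'
from bench import sensors, viewer
import cv2
s=sensors.state();print(s)
for n in("top","scene"):
    c=viewer.get_calibration(n);print(n,c)
    cv2.imwrite(f"pics/{n}0.png",viewer.snapshot(n)[:,:,::-1])
E
```

```text
{'t': 0.0, 'qpos': array([ 1.32711274,  0.32185254, -0.07006985,  1.45168621,  0.02258464,
        1.37081931, -0.05689161]), 'joint_velocities': array([ 8.61160973e-05, -3.88325693e-04,  5.71649940e-04, -8.01091352e-04,
        4.56114134e-04,  5.70559352e-05, -1.82580846e-03]), 'joint_efforts': array([-1.19011142e-04, -4.93576705e+01, -3.82009596e-01, -3.14329040e+01,
        1.31615481e-02,  1.14750594e-02,  4.74427537e-07]), 'position': array([ 165.51702147, -628.00228718,  230.19858764]), 'ee_rot': array([-3.13961593e+00,  8.96142859e-05,  2.57805693e-01]), 'contact_force': array([ 0.4408594 ,  0.3448139 , -0.36550339]), 'wrist_torque': array([-0.00605211,  0.07250996,  0.03731839]), 'grip_force': 0.0, 'width': 85.54857334476812}
top {'mtx': array([[484.17128851,   0.        , 323.93126651],
       [  0.        , 484.17128851, 248.0465451 ],
       [  0.        ,   0.        ,   1.        ]]), 'k1': -0.002202983529426016, 'cam_to_world': array([[-2.92054784e-02, -9.97757447e-01,  6.02255541e-02,
         5.09109285e+02],
       [-9.99357075e-01,  3.03996348e-02,  1.90078869e-02,
        -7.76236672e+01],
       [-2.07960955e-02, -5.96316991e-02, -9.98003799e-01,
         1.51212919e+03],
       [ 0.00000000e+00,  0.00000000e+00,  0.00000000e+00,
         1.00000000e+00]])}
scene {'mtx': array([[553.99656825,   0.        , 324.0567935 ],
       [  0.        , 553.99656825, 241.81044915],
       [  0.        ,   0.        ,   1.        ]]), 'k1': -0.004161937102516767, 'cam_to_world': array([[-8.27506672e-01, -3.01115214e-01,  4.73880086e-01,
        -1.35969443e+02],
       [-5.61285974e-01,  4.22904244e-01, -7.11414124e-01,
         1.04321248e+03],
       [ 1.38117170e-02, -8.54682179e-01, -5.18967830e-01,
         8.84679472e+02],
       [ 0.00000000e+00,  0.00000000e+00,  0.00000000e+00,
         1.00000000e+00]])}
```

View pics/top0.png

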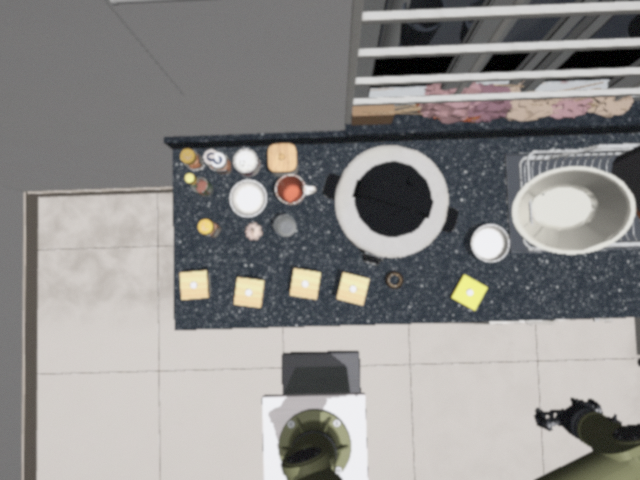

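View pics/scene0.png

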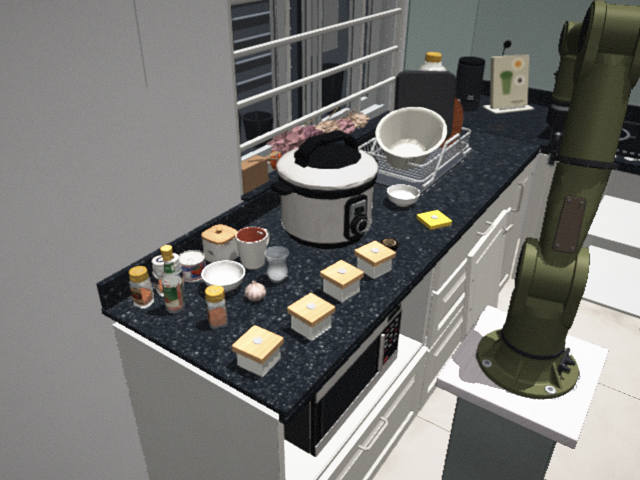

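Row lids in top image: (194,285), (249,293), (306,284), (353,289): wooden, on white pots. The yellow one at (469,293) is the look-alike, and the wooden lid at (282,157) is at the back, outside the row. Both are left alone. Next I measure the four.

```bash
cat > h.py <<'E'
import numpy as np, cv2
from bench import sensors, viewer
def ray(c,uv):
    p=(np.array(uv,float)-c["mtx"][:2,2])/c["mtx"][0,0]
    p=p/(1+c["k1"]*(p@p)); T=c["cam_to_world"]
    return T[:3,3],T[:3,:3]@np.r_[p,1]
def onz(c,uv,z):
    o,d=ray(c,uv); return o+d*(z-o[2])/d[2]
def tri(a,b):
    (o,d),(p,e)=a,b
    k=np.linalg.lstsq(np.c_[d,-e],p-o,rcond=None)[0]
    x,y=o+k[0]*d,p+k[1]*e
    return (x+y)/2,np.linalg.norm(x-y)
def lids(im,minA=150):
    h=cv2.cvtColor(im,cv2.COLOR_RGB2HSV)
    m=cv2.inRange(h,(10,60,120),(26,200,255))
    m=cv2.morphologyEx(m,cv2.MORPH_CLOSE,np.ones((9,9)))
    return [c for c in cv2.findContours(m,0,2)[0] if cv2.contourArea(c)>minA]
E
python3 - <<'E'
from h import *
ct,cs=viewer.get_calibration("top"),viewer.get_calibration("scene")
T=cv2.imread("pics/top0.png")[:,:,::-1]; S=cv2.imread("pics/scene0.png")[:,:,::-1]
T,S=T.copy(),S.copy()
sc=[]
for c in lids(S):
    m=cv2.moments(c); sc.append((m['m10']/m['m00'],m['m01']/m['m00'])); print("s",np.round(sc[-1]),cv2.contourArea(c))
for c in lids(T):
    m=cv2.moments(c);u=(m['m10']/m['m00'],m['m01']/m['m00'])
    q=np.array([onz(ct,p,64)[:2] for p in c[:,0]],np.float32)
    print("t",np.round(u,1),onz(ct,u,64).round(1),cv2.minAreaRect(q))
    for s in sc:
        X,e=tri(ray(ct,u),ray(cs,s))
        if e<12 and 20<X[2]<110: print("   tri",X.round(1),e.round(1),np.round(s))
cv2.imwrite("pics/crop0.png",cv2.resize(T[260:320,165:400,::-1],None,fx=3.3,fy=3.3,interpolation=cv2.INTER_CUBIC))
E
```

```text
s [257. 344.] 1126.5
s [311. 309.] 860.5
s [216. 303.] 499.5
s [143. 282.] 417.5
s [342. 273.] 655.5
s [377. 251.] 639.0
s [219. 233.] 441.5
s [259. 159.] 278.5
s [328. 126.] 182.0
s [358. 119.] 177.5
t [246.6 298.8] [451.7 185.4  64. ] ((472.7236328125, 179.43556213378906), (88.20232391357422, 87.18209075927734), 82.45161437988281)
t [349.  296.1] [ 451.1 -120.4   64. ] ((474.19207763671875, -131.25987243652344), (86.40306091308594, 85.84374237060547), 74.39009094238281)
   tri [ 455.3 -118.    72.2] 8.7 [377. 251.]
t [194.2 291.3] [478.5 342.5  64. ] ((498.9513854980469, 344.329345703125), (87.75209045410156, 86.03759002685547), 2.7475130558013916)
t [302.6 290.9] [470.3  17.4  64. ] ((492.77166748046875, 10.546031951904297), (87.92289733886719, 86.7923812866211), 79.05876922607422)
t [206.1 226.5] [672.4 303.9  64. ] ((670.9718017578125, 304.89288330078125), (57.33909606933594, 49.83958053588867), 49.89472579956055)
   tri [670.5 302.7  62.4] 5.2 [216. 303.]
t [189.9 164.5] [863.7 350.9  64. ] ((854.697265625, 347.10443115234375), (125.74554443359375, 57.12986755371094), 10.0295991897583)
   tri [864.7 351.1  72.1] 7.4 [143. 282.]
t [281.8 157.4] [876.1  69.8  64. ] ((875.8424682617188, 69.28548431396484), (91.38478088378906, 89.58161926269531), 88.51901245117188)
   tri [874.   69.2  75. ] 1.7 [219. 233.]
t [381.  110.1] [1011.3 -236.    64. ] ((1011.99072265625, -250.72837829589844), (33.1769905090332, 207.05801391601562), 0.5070860981941223)
```

View pics/crop0.png

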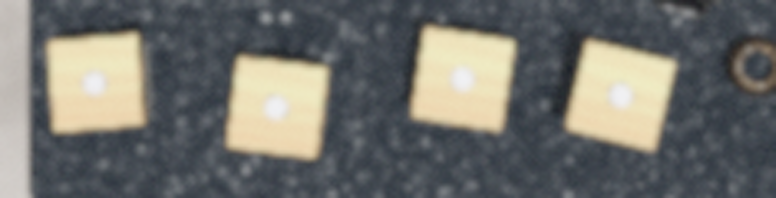

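The crop shows the four wooden lids with their steel discs. The hull centres and sizes (about 87 mm measured against 82) are plausible. I start with the rightmost lid, pressing on its +x side with the fingers closed.

>>> carry_out(increments=[[30, -26, 0, 0, 0, 0.1, 0], [60, -52, 0, 0, 0, 0.2, 0], [90, -78, 0, 0, 0, 0.3, 0], [120, -104, 0, 0, 0, 0.4, 0], [150, -130, 0, 0, 0, 0.5, 0]], grip_force=20)

```text
t: 0.52
position: [278.2, -462.6, 230.8]
ee_rot: [-3.141, 0.001, -0.247]
contact_force: [0.8, -0.1, 0.4]
width: 25.3
grip_force: 0.0
```

```bash
cat > go.py <<'E'
import sys
from h import *
from scipy.spatial.transform import Rotation as R
# usage: go.py x y z yaw -> tool increments to a vertical pose
x,y,z,w=map(float,sys.argv[1:5]); s=sensors.state()
A=R.from_euler("xyz",s["ee_rot"]); B=R.from_euler("xyz",[np.pi,0,w])
print("t",round(s["t"],2),"pos",s["position"].round(1),"rot",s["ee_rot"].round(3),"F",s["contact_force"].round(1),"w",round(s["width"],1),"q7",s["qpos"].round(2))
print("inc",A.inv().apply(np.array([x,y,z])-s["position"]).round(1),(A.inv()*B).as_rotvec().round(3))
E
python3 go.py 501 -139 110 -0.272
```

```text
t 0.52 pos [ 278.2 -462.6  230.8] rot [-3.141e+00  1.000e-03 -2.470e-01] F [ 0.8 -0.1  0.4] w 25.3 q7 [ 1.11  0.09 -0.14  1.72  0.01  1.33 -0.85]
inc [ 136.8 -368.3  120.9] [-0.     0.001  0.025]
```

>>> carry_out(increments=[[13, -36, 8, 0, 0, 0, 0], [27, -73, 16, 0, 0, 0.02, 0], [40, -110, 24, 0, 0, 0.02, 0], [54, -146, 32, 0, 0, 0.02, 0], [68, -183, 40, 0, 0, 0.02, 0]])

```text
t: 0.93
position: [387.9, -301.5, 190.8]
ee_rot: [3.141, 0.0, -0.263]
contact_force: [1.5, -0.1, 0.3]
width: 0.3
grip_force: 0.0
```

>>> carry_out(increments=[[13, -36, 10, 0, 0, 0, 0], [27, -73, 25, 0, 0, 0, 0], [40, -110, 45, 0, 0, 0, 0], [54, -146, 60, 0, 0, 0, 0], [65, -180, 75, 0, 0, 0, 0]])

```text
t: 1.35
position: [497.6, -144.8, 115.5]
ee_rot: [3.141, -0.0, -0.263]
contact_force: [-0.1, -0.1, -0.3]
width: -0.2
grip_force: 0.0
```

```bash
python3 go.py 501 -139 72 -0.272
python3 - <<'E'
from h import *
c=viewer.get_calibration("wrist");print(c["cam_to_world"].round(2).tolist(),c["mtx"][0,0])
cv2.imwrite("pics/w1.png",viewer.snapshot("wrist")[:,:,::-1])
E
```

```text
t 1.35 pos [ 497.6 -144.8  115.5] rot [ 3.141 -0.    -0.263] F [-0.1 -0.1 -0.3] w -0.2 q7 [ 0.69  0.16 -0.49  1.9   0.09  1.1  -1.67]
inc [ 1.8 -6.5 43.5] [ 0.    -0.     0.009]
[[-0.26, -0.93, -0.26, 564.4], [-0.97, 0.25, 0.07, -162.43], [0.0, 0.27, -0.96, 259.46], [0.0, 0.0, 0.0, 1.0]] 379.0378842231398
```

View pics/w1.png

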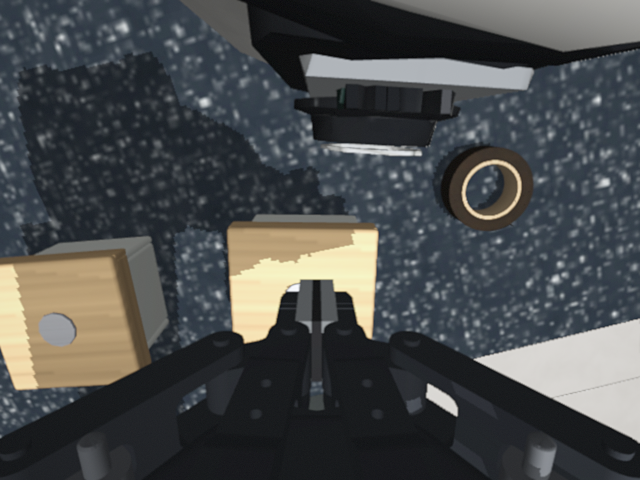

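The wrist view shows the target lid under the tool, with its far corners near (228,228) and (378,226). The fingertip is at about (316,285), and the neighbour's disc is at (57,330). I'll check the lid pose against these corners.

Run:
```python
from h import *
c=viewer.get_calibration("wrist")
a,b=[onz(c,p,64) for p in((228,225),(378,223))]
print(a,b,np.linalg.norm(a-b)); d=(a-b)/np.linalg.norm(a-b); n=np.array([-d[1],d[0],0]); print((a+b)/2+41*n,(a+b)/2-41*n,np.arctan2(d[1],d[0])-1.5708)
print("disc of neighbour",onz(c,(57,330),66))
```

```text
[529.42630082 -94.2736778   64.        ] [ 510.82468708 -170.96302251   64.        ] 78.91308906372737
[ 480.28086018 -122.95371565   64.        ] [ 559.97012771 -142.28298466   64.        ] -0.23796592579843256
disc of neighbour [495.01724634  20.94045243  66.        ]
```

Run:
```python
from h import *
c=viewer.get_calibration("top")
T=cv2.imread("pics/top0.png")
h=cv2.cvtColor(T,cv2.COLOR_BGR2HSV)
for x,y in((194,285),(249,293),(305,284),(353,289)):
    s=h[y-6:y+7,x-6:x+7,1].astype(float); w=np.clip(90-s,0,None)
    v,u=np.mgrid[y-6:y+7,x-6:x+7]; p=((u*w).sum()/w.sum(),(v*w).sum()/w.sum())
    print(np.round(p,1),onz(c,p,66).round(1))
```

```text
[193.7 284.6] [498.5 343.2  66. ]
[248.8 292.5] [470.4 178.1  66. ]
[305.  283.6] [492.    9.5  66. ]
[353.  288.6] [ 473.  -132.9   66. ]
```

```bash
python3 go.py 501 -140 71 -0.272
python3 - <<'E'
from h import *
c=viewer.get_calibration("wrist");print(c["cam_to_world"][:3,3])
im=viewer.snapshot("wrist"); cv2.imwrite("pics/w2.png",im[:,:,::-1])
for k in lids(im,2000):
    q=np.array([onz(c,p,64)[:2] for p in k[:,0]],np.float32); print(cv2.boundingRect(k),cv2.minAreaRect(q))
E
```

```text
t 1.4 pos [ 499.9 -135.1  112.8] rot [-3.135e+00  2.000e-03 -2.530e-01] F [2.1 6.5 0.1] w -0.2 q7 [ 0.68  0.17 -0.5   1.9   0.08  1.09 -1.68]
inc [ 2.4  4.8 41.7] [-0.007  0.002  0.019]
[ 566.99734686 -153.1689709   256.55954126]
(0, 253, 152, 136) ((494.7186279296875, 11.938613891601562), (85.78251647949219, 82.74160766601562), 79.81094360351562)
(245, 227, 154, 116) ((482.660400390625, -132.4250946044922), (81.88994598388672, 68.35860443115234), 74.75890350341797)
(481, 162, 61, 60) ((509.87396240234375, -240.73828125), (31.398622512817383, 30.699966430664062), 75.82511138916016)
```

Taken at rest, the wrist view agrees with the top camera to within 2–3 mm. Descending to just above lid 4's +x side.

>>> carry_out(increments=[[1, 3, 15, 0, 0, 0.01, 0], [2, 4, 30, 0, 0, 0.01, 0], [2, 4, 39, 0, 0, 0.01, 0], [2, 4, 41, 0, 0, 0.01, 0], [2, 4, 41, 0, 0, 0.01, 0]])

```text
t: 1.87
position: [497.0, -150.6, 74.6]
ee_rot: [-3.141, 0.002, -0.272]
contact_force: [-0.1, -0.1, 0.3]
width: 0.1
grip_force: 0.0
```

```bash
python3 go.py 501 -140 71 -0.272
```

```text
t 1.87 pos [ 497.  -150.6   74.6] rot [-3.141e+00  2.000e-03 -2.720e-01] F [-0.1 -0.1  0.3] w 0.1 q7 [ 0.68  0.22 -0.48  1.94  0.12  1.02 -1.7 ]
inc [  1.  -11.3   3.6] [-0.     0.002 -0.   ]
```

>>> carry_out(increments=[[1, -6, 1, 0, 0, 0, 0], [2, -11, 3, 0, 0, 0, 0], [2, -11, 4, 0, 0, 0, 0], [2, -11, 5, 0, 0, 0, 0], [2, -11, 5, 0, 0, 0, 0]])

```text
t: 2.28
position: [502.8, -140.5, 70.4]
ee_rot: [3.141, -0.0, -0.272]
contact_force: [0.1, -0.2, 0.5]
width: 0.0
grip_force: 0.0
```

>>> carry_out(increments=[[0, 0, 1, 0, 0, 0, 0], [0, 0, 2, 0, 0, 0, 0], [0, 0, 2, 0, 0, 0, 0]])

```text
t: 2.53
position: [502.5, -140.7, 68.1]
ee_rot: [3.141, 0.0, -0.273]
contact_force: [0.3, 0.2, 0.8]
width: 0.4
grip_force: 0.0
```

>>> carry_out(increments=[[0, 0, 1, 0, 0, 0, 0], [0, 0, 2, 0, 0, 0, 0], [0, 0, 2, 0, 0, 0, 0]])

```text
t: 2.78
position: [502.5, -140.6, 66.1]
ee_rot: [3.142, 0.0, -0.272]
contact_force: [0.1, -0.5, 0.5]
width: 0.0
grip_force: 0.0
```

>>> carry_out(increments=[[0, 0, 1, 0, 0, 0, 0], [0, 0, 1, 0, 0, 0, 0]])

```text
t: 2.95
position: [502.6, -140.6, 65.1]
ee_rot: [3.142, 0.0, -0.272]
contact_force: [0.2, 0.5, 0.3]
width: -0.5
grip_force: 0.0
```

>>> carry_out(increments=[[0, 0, 1, 0, 0, 0, 0], [0, 0, 1, 0, 0, 0, 0]])

```text
t: 3.12
position: [502.6, -140.5, 64.1]
ee_rot: [3.142, 0.0, -0.272]
contact_force: [-0.1, 0.6, -0.6]
width: -0.0
grip_force: 0.0
```

>>> carry_out(increments=[[0, 0, 1, 0, 0, 0, 0], [0, 0, 1, 0, 0, 0, 0]])

```text
t: 3.28
position: [502.6, -140.6, 63.1]
ee_rot: [3.141, 0.0, -0.272]
contact_force: [0.2, -0.0, 0.2]
width: -0.0
grip_force: 0.0
```

>>> carry_out(increments=[[0, 0, 1, 0, 0, 0, 0], [0, 0, 1, 0, 0, 0, 0]])

```text
t: 3.45
position: [502.6, -140.5, 62.1]
ee_rot: [3.142, 0.0, -0.272]
contact_force: [0.6, -0.0, -0.7]
width: -0.2
grip_force: 0.0
```

>>> carry_out(increments=[[0, 0, 1, 0, 0, 0, 0], [0, 0, 1, 0, 0, 0, 0]])

```text
t: 3.62
position: [502.7, -140.6, 62.0]
ee_rot: [3.141, 0.0, -0.272]
contact_force: [-1.6, -0.4, 5.9]
width: -0.0
grip_force: 2.8
```

>>> carry_out(increments=[[0, 0, 0, 0, 0, 0, 0], [0, 0, 0.3, 0, 0, 0, 0], [0, 0, 0.3, 0, 0, 0, 0]])

```text
t: 3.87
position: [502.7, -140.6, 62.0]
ee_rot: [3.141, 0.0, -0.272]
contact_force: [-2.8, 0.6, 7.0]
width: -0.2
grip_force: 3.7
```

Lid 4 doesn't give at 7 N, so it is home. I'll lift clear and go to lid 3.

>>> carry_out(increments=[[0, 0, -8, 0, 0, 0, 0], [0, 0, -18, 0, 0, 0, 0], [0, 0, -20, 0, 0, 0, 0]])

```text
t: 4.12
position: [504.0, -140.8, 83.0]
ee_rot: [3.141, -0.003, -0.272]
contact_force: [-0.6, 0.4, -0.0]
width: -0.1
grip_force: 0.0
```

```bash
python3 go.py 520 5 80 -0.19
```

```text
t 4.12 pos [ 504.  -140.8   83. ] rot [ 3.141e+00 -3.000e-03 -2.720e-01] F [-0.6  0.4 -0. ] w -0.1 q7 [ 0.67  0.21 -0.49  1.92  0.12  1.03 -1.72]
inc [ -23.8 -144.8    2.9] [ 0.    -0.003 -0.082]
```

>>> carry_out(increments=[[-5, -36, 0, 0, 0, -0.02, 0], [-11, -72, 0, 0, 0, -0.04, 0], [-17, -108, 0, 0, 0, -0.06, 0], [-21, -135, 0, 0, 0, -0.08, 0], [-22.5, -145, 0, 0, 0, -0.08, 0]])

```text
t: 4.53
position: [520.5, 10.6, 81.8]
ee_rot: [-3.139, -0.001, -0.185]
contact_force: [0.7, 0.0, 0.3]
width: 0.1
grip_force: 0.0
```

>>> carry_out(increments=[[0, 0, 2, 0, 0, 0, 0], [0, 0, 6, 0, 0, 0, 0], [0, 0, 9, 0, 0, 0, 0], [0, 0, 11, 0, 0, 0, 0], [0, 0, 11, 0, 0, 0, 0]])

```text
t: 4.95
position: [519.4, 3.2, 69.1]
ee_rot: [3.141, 0.001, -0.195]
contact_force: [-0.5, 1.0, 0.5]
width: -0.3
grip_force: 0.0
```

```bash
python3 go.py 520 5 70 -0.19
```

```text
t 4.95 pos [519.4   3.2  69.1] rot [ 3.141e+00  1.000e-03 -1.950e-01] F [-0.5  1.   0.5] w -0.3 q7 [ 0.48  0.24 -0.59  1.94  0.16  1.01 -1.95]
inc [ 0.2 -1.9 -0.9] [ 0.001  0.001 -0.005]
```

Well placed. Descending in small steps.

>>> carry_out(increments=[[0, 0, 1, 0, 0, 0, 0], [0, 0, 1, 0, 0, 0, 0], [0, 0, 2, 0, 0, 0, 0], [0, 0, 2, 0, 0, 0, 0]])

```text
t: 5.28
position: [520.0, 5.0, 67.9]
ee_rot: [3.141, 0.0, -0.192]
contact_force: [0.6, -0.6, 0.6]
width: 0.2
grip_force: 0.0
```

>>> carry_out(increments=[[0, 0, 1, 0, 0, 0, 0], [0, 0, 1, 0, 0, 0, 0]])

```text
t: 5.45
position: [520.0, 5.1, 66.9]
ee_rot: [3.141, 0.0, -0.192]
contact_force: [0.9, 0.4, 0.1]
width: 0.0
grip_force: 0.0
```

>>> carry_out(increments=[[0, 0, 1, 0, 0, 0, 0], [0, 0, 1, 0, 0, 0, 0]])

```text
t: 5.62
position: [519.9, 5.2, 65.8]
ee_rot: [3.142, 0.0, -0.192]
contact_force: [-0.4, 0.1, 0.5]
width: 0.0
grip_force: 0.0
```

>>> carry_out(increments=[[0, 0, 1, 0, 0, 0, 0], [0, 0, 1, 0, 0, 0, 0]])

```text
t: 5.78
position: [519.9, 5.1, 64.8]
ee_rot: [3.141, 0.0, -0.192]
contact_force: [0.2, 0.0, 0.3]
width: -0.1
grip_force: 0.0
```

>>> carry_out(increments=[[0, 0, 1, 0, 0, 0, 0], [0, 0, 1, 0, 0, 0, 0]])

```text
t: 5.95
position: [520.0, 5.2, 63.8]
ee_rot: [3.142, 0.0, -0.192]
contact_force: [-0.5, -0.4, -0.4]
width: -0.1
grip_force: 0.0
```

>>> carry_out(increments=[[0, 0, 1, 0, 0, 0, 0], [0, 0, 1, 0, 0, 0, 0]])

```text
t: 6.12
position: [520.3, 5.1, 63.2]
ee_rot: [3.142, -0.001, -0.192]
contact_force: [-0.3, -0.8, 2.1]
width: -0.1
grip_force: 0.9
```

>>> carry_out(increments=[[0, 0, 0.7, 0, 0, 0, 0], [0, 0, 0.7, 0, 0, 0, 0]])

```text
t: 6.28
position: [520.7, 5.0, 62.7]
ee_rot: [-3.142, -0.001, -0.192]
contact_force: [0.6, -0.3, 3.0]
width: -0.3
grip_force: 1.2
```

>>> carry_out(increments=[[0, 0, 0.7, 0, 0, 0, 0], [0, 0, 0.7, 0, 0, 0, 0]])

```text
t: 6.45
position: [520.9, 5.0, 62.1]
ee_rot: [-3.141, -0.002, -0.192]
contact_force: [1.8, -0.1, 5.0]
width: 0.0
grip_force: 1.9
```

Lid 3 gives: about 1.5 mm with the force only rising gradually to 5 N, where lid 4 was stiff. I'll confirm the tilt visually while it is pressed.

Run:
```python
from h import *
cv2.imwrite("pics/w3.png",viewer.snapshot("wrist")[:,:,::-1])
im=viewer.snapshot("scene")[255:315,305:385]; a=cv2.imread("pics/scene0.png")[255:315,305:385]
cv2.imwrite("pics/cmp.png",cv2.resize(np.hstack([a,im[:,:,::-1]]),None,fx=5,fy=5,interpolation=cv2.INTER_CUBIC))
print(sensors.state()["contact_force"],sensors.state()["position"])
```

```text
[ 2.34309981 -1.57927169  3.33617519] [520.91043768   4.95367709  62.08717515]
```

View pics/w3.png

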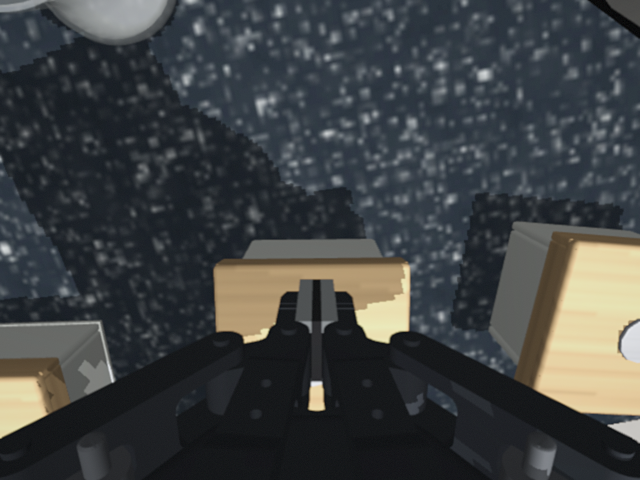

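The lid is under the finger (far edge at row 262, columns 215–410), but the tilt isn't clear from this view. I'll press 1 mm further.

>>> carry_out(increments=[[0, 0, 0.5, 0, 0, 0, 0], [0, 0, 1, 0, 0, 0, 0], [0, 0, 1, 0, 0, 0, 0]])

```text
t: 6.8
position: [521.1, 5.0, 61.6]
ee_rot: [3.142, -0.002, -0.192]
contact_force: [1.8, -0.3, 7.4]
width: 0.2
grip_force: 3.8
```

>>> carry_out(increments=[[0, 0, -1, 0, 0, 0, 0], [0, 0, -2, 0, 0, 0, 0], [0, 0, -2.4, 0, 0, 0, 0], [0, 0, -2.4, 0, 0, 0, 0]])

```text
t: 7.13
position: [520.1, 5.1, 63.1]
ee_rot: [3.142, -0.0, -0.192]
contact_force: [3.0, -0.4, 3.6]
width: 0.1
grip_force: 1.7
```

The lid followed the finger back up with force still on it, so lid 3 is the one that rocks. I'll lift, move to its middle and press.

>>> carry_out(increments=[[0, 0, -6, 0, 0, 0, 0], [0, 0, -10, 0, 0, 0, 0], [-10, 0, -10, 0, 0, 0, 0], [-22, 0, -10, 0, 0, 0, 0], [-27, 0, -10, 0, 0, 0, 0]])

```text
t: 7.55
position: [490.8, 10.8, 72.3]
ee_rot: [3.141, 0.003, -0.192]
contact_force: [0.4, 0.8, -0.3]
width: -0.1
grip_force: 0.0
```

>>> carry_out(increments=[[0, 0, 0, 0, 0, 0, 0], [0, 0, 0, 0, 0, 0, 0], [0, 0, 1, 0, 0, 0, 0], [0, 0, 3, 0, 0, 0, 0], [0, 0, 3, 0, 0, 0, 0]])

```text
t: 7.97
position: [493.6, 10.2, 69.6]
ee_rot: [-3.141, 0.001, -0.192]
contact_force: [0.6, 0.0, 0.3]
width: 0.3
grip_force: 0.0
```

```bash
python3 go.py 493 10.5 69 -0.19
python3 - <<'E'
from h import *
c=viewer.get_calibration("wrist"); im=viewer.snapshot("wrist")
for k in lids(im,2000):
    q=np.array([onz(c,p,63.5)[:2] for p in k[:,0]],np.float32); print(cv2.boundingRect(k),cv2.minAreaRect(q))
E
```

```text
t 7.97 pos [493.6  10.2  69.6] rot [-3.141e+00  1.000e-03 -1.920e-01] F [0.6 0.  0.3] w 0.3 q7 [ 0.49  0.18 -0.61  2.    0.12  1.   -1.94]
inc [-0.6 -0.2  0.6] [-0.     0.001 -0.002]
(0, 312, 64, 127) ((472.7595520019531, 151.79563903808594), (30.57728385925293, 76.12784576416016), 64.95767211914062)
(211, 196, 202, 147) ((502.0650329589844, 10.34915542602539), (81.8080825805664, 66.42469024658203), 79.30235290527344)
(525, 168, 115, 187) ((479.7725524902344, -114.82698059082031), (55.65688705444336, 81.55278015136719), 74.38785552978516)
```

>>> carry_out(increments=[[0, -1, 1, 0, 0, 0, 0], [0, -1, 2, 0, 0, 0, 0], [0, -1, 3, 0, 0, 0, 0], [0, -1, 3, 0, 0, 0, 0]])

```text
t: 8.35
position: [493.5, 11.3, 66.7]
ee_rot: [3.141, 0.001, -0.192]
contact_force: [0.3, 0.1, -0.3]
width: -0.0
grip_force: 0.0
```

>>> carry_out(increments=[[0, 0, 0.5, 0, 0, 0, 0], [0, 0, 1, 0, 0, 0, 0]])

```text
t: 8.52
position: [493.7, 11.2, 66.0]
ee_rot: [3.141, -0.0, -0.192]
contact_force: [0.5, -0.2, -0.6]
width: -0.2
grip_force: 0.0
```

>>> carry_out(increments=[[0, 0, 0.5, 0, 0, 0, 0], [0, 0, 1, 0, 0, 0, 0], [0, 0, 1, 0, 0, 0, 0]])

```text
t: 8.77
position: [493.9, 11.3, 65.7]
ee_rot: [3.141, -0.0, -0.192]
contact_force: [-2.1, -0.7, 5.0]
width: 0.2
grip_force: 2.9
```

>>> carry_out(increments=[[0, 0, 0.5, 0, 0, 0, 0], [0, 0, 1, 0, 0, 0, 0], [0, 0, 1, 0, 0, 0, 0]])

```text
t: 9.02
position: [493.9, 11.3, 64.8]
ee_rot: [3.141, -0.0, -0.192]
contact_force: [-3.1, -0.7, 6.5]
width: -0.2
grip_force: 3.3
```

Stem starting to give. I continue down; the full travel should bring the disc top to about 59.8.

>>> carry_out(increments=[[0, 0, 1, 0, 0, 0, 0], [0, 0, 2, 0, 0, 0, 0], [0, 0, 2, 0, 0, 0, 0]])

```text
t: 9.27
position: [493.9, 11.3, 62.7]
ee_rot: [3.141, -0.0, -0.192]
contact_force: [-2.2, -0.3, 5.4]
width: -0.2
grip_force: 3.0
```

>>> carry_out(increments=[[0, 0, 1, 0, 0, 0, 0], [0, 0, 2, 0, 0, 0, 0], [0, 0, 2, 0, 0, 0, 0]])

```text
t: 9.52
position: [493.9, 11.3, 60.7]
ee_rot: [3.141, -0.0, -0.192]
contact_force: [-1.8, 0.3, 5.9]
width: 0.3
grip_force: 3.0
```

>>> carry_out(increments=[[0, 0, 1, 0, 0, 0, 0], [0, 0, 1, 0, 0, 0, 0], [0, 0, 1, 0, 0, 0, 0]])

```text
t: 9.77
position: [493.9, 11.3, 60.1]
ee_rot: [3.141, -0.0, -0.192]
contact_force: [-3.1, -0.0, 9.5]
width: 0.0
grip_force: 4.7
```

>>> carry_out(increments=[[0, 0, 1, 0, 0, 0, 0], [0, 0, 1, 0, 0, 0, 0], [0, 0, 1, 0, 0, 0, 0]])

```text
t: 10.02
position: [493.9, 11.2, 60.1]
ee_rot: [3.14, -0.0, -0.192]
contact_force: [-7.3, 0.3, 16.5]
width: 0.0
grip_force: 8.6
```

It bottomed firmly: no motion at 60.1 while the force rose to 16.5 N, about 6 mm below first contact. Lifting straight off.

>>> carry_out(increments=[[0, 0, -1, 0, 0, 0, 0], [0, 0, -2.5, 0, 0, 0, 0], [0, 0, -12, 0, 0, 0, 0], [0, 0, -40, 0, 0, 0, 0], [0, 0, -70, 0, 0, 0, 0]])

```text
t: 10.43
position: [492.2, 11.4, 127.8]
ee_rot: [-3.141, 0.004, -0.192]
contact_force: [1.4, -0.3, 0.8]
width: -0.0
grip_force: 0.0
```

>>> carry_out(increments=[[0, 0, -40, 0, 0, 0, 0], [0, 20, -60, 0, 0, 0, 0], [0, 60, -60, 0, 0, 0, 0], [0, 60, -60, 0, 0, 0, 0], [0, 60, -60, 0, 0, 0, 0]])

```text
t: 10.85
position: [482.0, -50.2, 188.6]
ee_rot: [3.141, -0.001, -0.197]
contact_force: [0.6, 0.5, -0.3]
width: 0.2
grip_force: 0.0
```

Run:
```python
from h import *
im=viewer.snapshot("scene")[235:325,285:405]; a=cv2.imread("pics/scene0.png")[235:325,285:405]
cv2.imwrite("pics/cmp2.png",cv2.resize(np.vstack([np.hstack([a,im[:,:,::-1]])]),None,fx=3.3,fy=3.3,interpolation=cv2.INTER_CUBIC))
s=sensors.state();print(s["t"],s["position"],s["contact_force"])
```

```text
10.9 [482.03182744 -48.36282515 188.2562723 ] [-0.62440681  0.45151782  0.30631702]
```

View pics/cmp2.png

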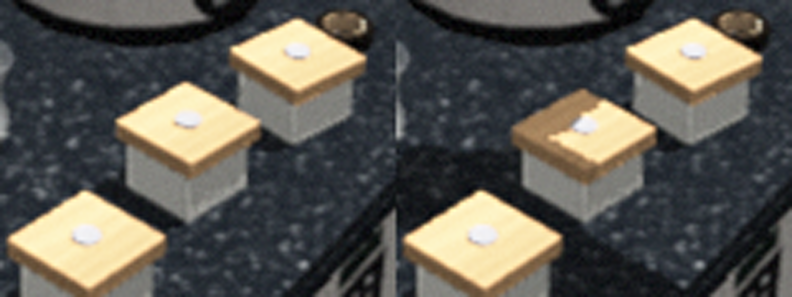

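Before (left) and after (right): the middle lid, disc at (187,119) then (585,125), now sits lower and level. The dark patch on it is the arm's shadow. The neighbouring lids haven't moved.

```bash
python3 -c "
from bench import ticket;print(ticket.close_job())"
```

```text
the job is handed in; nothing more can be done
None
```

I found the loose lid, the second from the right, and pressed it down about 6 mm until it sat firm and level; the rightmost lid was already home, nothing else on the worktop was touched, and the job is handed in.

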